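# Clear the gap and counter-hold the bolt at the electronics bench

### The job

Two spacer pillars have been left standing in the gap behind the grey bracket, one on each side of the bolt head; first lift them out and stand them upright in the two empty pockets of the orange tray, so that its row of four is complete. Then reach down through the gap from above, grip the brass bolt head, which the motor nut driver in front is dragging slowly round, and hold it firmly so that it no longer turns: finish while still holding it. Leave the two pillars already in the tray, the circuit board, the adapter and the brush alone.

Things in the scene. Friction and masses are not known exactly. Their poses are not given: they have to be found in the camera images.
- bracket: fixed grey bracket; origin on the bench under the middle of its upright plate's rear face, x points rearward into the gap, y along the plate, z up. Plate 150 wide (y), 95 tall, 6 mm thick. Gap 50 mm deep in x, open at top and sides, floor 6 mm thick; beyond it (x 50 to 74) a finned wall 170 wide, 72 tall. In front (x -40 to -145) a blue motor nut driver, 40 mm thick, at bolt height
- bolt_head (a point): centre of the brass hexagon head in the gap, 60 mm above the bench at the bracket's y = 0: 24 mm across flats, 27.7 across corners, 12 thick (14 to 26 mm behind the plate; a 22 mm collar lies between). Axes are the bracket's and do not turn with the bolt: x is the bolt's axis, y the horizontal direction to pinch it in from above
- bolt (a joint): angle of the bolt about the bracket's x (rad), 0 to 1 at the start; flats face the bracket's y at 0, 1.047, 2.094... Until held it turns at about 0.1 rad/s towards larger values with a torque of about 0.1 N m; a grip of 40 N or more on flats or corners stops it
- pillar_a_mid (a point): centre (half-way up, 55 mm above its foot) of one loose pillar, standing at the start on the bracket's foot in the gap, level with the bolt head along x and 34 to 40 mm from it on the bracket's +y side: round aluminium pillar, 18 mm diameter, 110 tall, 50 to 105 g, yellow band near the top, z along it
- pillar_b_mid (a point): centre (half-way up, 55 mm above its foot) of the other loose pillar, standing likewise 34 to 40 mm from the bolt head on the bracket's -y side: round aluminium pillar, 18 mm diameter, 110 tall, 50 to 105 g, yellow band near the top, z along it
- tray: fixed orange tray 165 x 45 x 32 mm, origin under its centre on the bench, z up; four pockets in a row along its x, at -60, -20, 20, 60 mm, each about 35 mm square, 27 mm deep, floor 5 mm thick. The two pockets on the -x side (towards the robot) are empty
- pocket_1 (a point): centre of the inner floor of the empty end pocket of the tray (5 mm above the work surface); axes are the tray's, x along the row
- pocket_2 (a point): centre of the inner floor of the other empty pocket, next to the pillars already in the tray; either pillar may go in either pocket
- mate_1_mid (a point): centre (half-way up, 55 mm above its foot) of a pillar already in the tray's third pocket, to be left alone: round aluminium pillar, 18 mm diameter, 110 tall, 50 to 105 g, yellow band near the top, z along it
- mate_2_mid (a point): centre (half-way up, 55 mm above its foot) of a pillar already in the tray's fourth pocket, to be left alone: round aluminium pillar, 18 mm diameter, 110 tall, 50 to 105 g, yellow band near the top, z along it
- board: bystander: open black instrument housing with a green circuit board and display, 190 x 110 x 28 mm; origin under its centre
- adapter: bystander: black power adapter 115 x 56 x 36 mm; origin under its centre
- brush: bystander: cleaning brush lying on the bench, its handle along its x axis
Mind the look-alikes: they are no part of the job. What is shaped like the part that bears pillar_b_mid but green or pink is not meant.

How it is judged:
By the outcome, as a careful person would: the job done as asked, in the order asked, and still so for the second after the job is handed in, while the arm keeps its last pose, push and grip.
It also fails if it takes over 70 s, if anything falls off the work surface, if the arm or the gripper's body presses on something with over 40 N, if the wrist force passes 120 N, or if a joint passes its speed limit or range.

### The arm

A 7-joint arm with a two-finger parallel gripper is mounted at the origin on the work surface. World frame = base frame: x ahead of the robot, y to its left, z up, the work surface at z = 0. Lengths are in m, angles in rad, forces in N, time in s.
With the tool pointing down it reaches from about 0.425 to 0.925 m from the base axis. Payload 6.8 kg.
Tool frame: the origin (TCP) lies at the very end of the fingers, on their centre line; the grasp point (between the pads) lies 19 mm behind it; z points along the fingers, x is the direction in which the jaws open and shut, and the axes are right-handed (so a half turn about z gives the same grasp; the last joint's range is limited). The gripper opens to 85 mm and grips with 20 to 120 N. Pads are 22 mm wide; open, the fingers measure 114 mm over their backs; the gripper's body (76 mm by 85 mm) begins 54 mm behind the grasp point. The pads swing forward as they close: fully open they stand 13 mm farther back than shut.
Start: joints at [1.009, 0.477, 0.022, 1.555, -0.011, 1.109, -0.083], TCP at [0.296, -0.607, 0.231] pointing down, gripper open.
Joint ranges: [-2.96, 2.96], [-0.34, 2.1], [-1.41, 1.46], [0.24, 2.44], [-1.37, 4.51], [0.17, 1.92], [-2.96, 2.96]. Speed limits (rad/s): [2.39, 2.39, 3.14, 3.14, 3.14, 3.14, 3.14].

### API

Orientations are given as a rotation vector (axis times angle).
In Python, from bench import get_obs, imaging, hand_in gives the robot as it stands.
- The arm moves only by the tool send_rows, never from a script. Its argument "motion" is a list of rows, each an object with "dp": the shift along the world's x, y, z in m, a list of three; "rot": the turn, a rotation vector about the world's x, y, z in rad, a list of three; "grip": the finger opening in m, from 0 to 0.0854. In form: [{"dp": [dx, dy, dz], "rot": [ax, ay, az], "grip": grip}, ...]. A call has 1 to 20 rows; each row shifts and turns the pose as measured when the row begins; what a row does not reach is not made up. A row lasts 1/8 s, in which the tool goes at most 62.5 mm and 10.7 degrees, less where a joint would pass 70% of its speed; a pose out of reach is approached as far as the arm can. A call is refused whole if a number of a shift passes 0.0625 or a number of a turn 0.188, either way. A call with a gripper value outside its range is refused whole. The fingers move at their own pace and stop on an object; "grip_force" is the grip in N (left out, the last holds). Time passes only in rows, so rows that do not move let the fingers close. It gives the time, the measured TCP pose, the force and the opening at its end, in the units of the state.
- get_obs(): the state, without advancing time (a new reading comes with each control period).
- imaging.grab_frame(name): name is "side" or "top"; returns a dict with "img" (384x512x3 uint8, red, green, blue), "fx", "fy", "cx", "cy" (pixels), "R" (3x3) and "t" (3): a world point X has camera coordinates R X + t. Camera axes: x right, y down, z forward; pixel columns grow to the right and rows downward; lengths in m; the calibration is good to about 2 mm. A picture is of the moment at which its call begins. There is no depth.
- hand_in(): hands the job in, once; it reports no verdict.
The state is a dict: "clock": time; "joints": joint angles; "qvel": joint speeds; "tau": joint torques, N m; "tcp_pos": TCP position; "orientation": TCP orientation; "contact_force": force on the tool from outside, world axes, zero at the start; "moment": the same for the moment, N m; "grip_width": finger opening in m.
Only numpy, scipy, OpenCV 4.12 (cv2) and the standard library are available. Lean on these libraries where they do the work, as an engineer would, in place of code of your own. Each camera call takes 0.05 s, during which the arm holds its last target. There are 200 camera calls.

## Working session

There is one attempt and no reset: what is moved stays moved. The work goes in short steps, Python scripts to look and compute and a tool call to move; the robot and the scene stay as the last step left them, time stands still between calls to the robot, and variables do not carry over. Pictures are saved under pics/ and viewed, about 8 in all and at most 12, crops included, and the job is handed in when it is done.

Besides the shell and the picture viewer there is one more tool, called after "Call:" by a JSON object that holds its "op" and its "data". send_rows: Moves the arm, as the interface text tells. Its arguments: {"type":"object","properties":{"motion":{"type":"array","items":{"type":"object","properties":{"dp":{"type":"array","items":{"type":"number"}},"rot":{"type":"array","items":{"type":"number"}},"grip":{"type":"number"}}}},"grip_force":{"type":"number"}},"required":["motion"]}

```bash
mkdir -p pics
cat > h.py <<'E'
import numpy as np, cv2
from bench import get_obs, imaging, hand_in
def grab(n, save=None):
    f=imaging.grab_frame(n)
    if save: cv2.imwrite('pics/'+save+'.png', f['img'][:,:,::-1])
    return f
def plane(f,u,v,z):
    R=np.array(f['R']);t=np.array(f['t']);c=-R.T@t
    d=R.T@np.array([(u-f['cx'])/f['fx'],(v-f['cy'])/f['fy'],1])
    return c+d*(z-c[2])/d[2]
def proj(f,X):
    p=np.array(f['R'])@np.array(X)+np.array(f['t'])
    return np.array([f['fx']*p[0]/p[2]+f['cx'],f['fy']*p[1]/p[2]+f['cy']])
E
python3 - <<'E'
from h import *
for n in('side','top'):
    f=grab(n,n+'0'); R=np.array(f['R']);print(n,f['fx'],-R.T@np.array(f['t']),R[2])
print(get_obs())
E
```

```text
side 487.95490477210734 [-0.12733757 -0.96312129  0.77148583] [ 0.52927627  0.68639212 -0.49873087]
top 420.4553007197982 [0.4722565  0.00339179 1.30865725] [ 0.11382188 -0.00266187 -0.99349761]
{'clock': 0.1, 'joints': array([ 1.00889378,  0.4777437 ,  0.02233869,  1.55636226, -0.0115259 ,
        1.10928779, -0.08309062]), 'qvel': array([-0.00081138, -0.00238232, -0.00012356, -0.0027424 ,  0.00010765,
        0.00016605,  0.00110059]), 'tau': array([ 3.75245232e-03, -5.97771406e+01,  1.61351748e+00, -2.81958693e+01,
        1.28609154e-02,  5.03949312e-03, -1.60403897e-05]), 'tcp_pos': array([ 0.2956733 , -0.60619748,  0.23040115]), 'orientation': array([-2.66357230e+00,  1.66431392e+00,  2.30608874e-03]), 'contact_force': array([ 0.44450862, -0.10997533,  0.61902533]), 'moment': array([0.06089046, 0.03385308, 0.02937637]), 'grip_width': 0.0856861936567671}
```

View pics/top0.png

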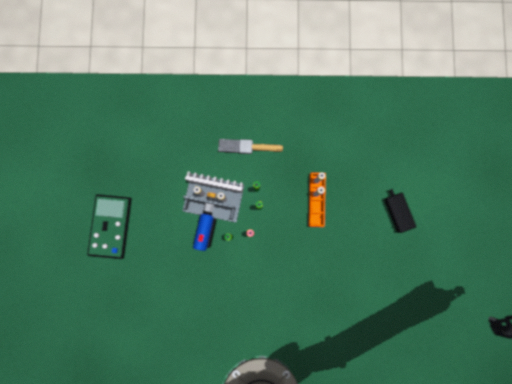

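View pics/side0.png

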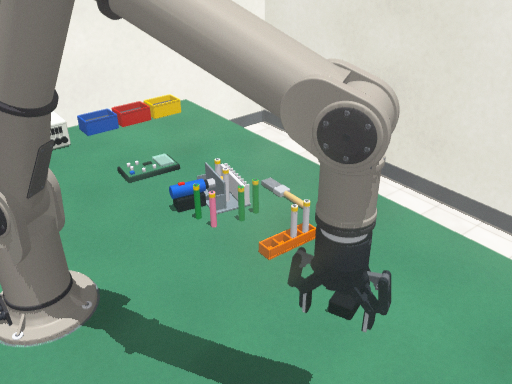

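The top view shows the bracket at about (213,195), with grey pillars in its gap near (197,190) and (221,196) and the brass bolt between them. The tray is at (317,200), with its filled pockets at the top end. Look-alikes are green at (256,185), (259,205) and (228,237), and pink at (250,233). The tray's own pillars are at (321,176) and (321,190).

Run:
```python
from h import *
t=cv2.imread('pics/top0.png');s=cv2.imread('pics/side0.png')
a=cv2.resize(t[160:260,175:335],None,fx=5,fy=5,interpolation=cv2.INTER_CUBIC)
cv2.imwrite('pics/c1.png',a[:500])
b=cv2.resize(s[145:265,160:320],None,fx=5,fy=5,interpolation=cv2.INTER_CUBIC);cv2.imwrite('pics/c2.png',b)
f=grab('top')
for u,v,z,n in [(197,190,.116,'a'),(221,196,.116,'b'),(317,228,.032,'tray near'),(317,173,.032,'trayfar'),(321.5,176,.115,'m2'),(321.5,190,.115,'m1')]: print(n,plane(f,u,v,z).round(3))
```

```text
a [0.606 0.189 0.116]
b [0.589 0.12  0.116]
tray near [ 0.503 -0.164  0.032]
trayfar [ 0.671 -0.165  0.032]
m2 [ 0.65  -0.167  0.115]
m1 [ 0.61  -0.167  0.115]
```

View pics/c1.png

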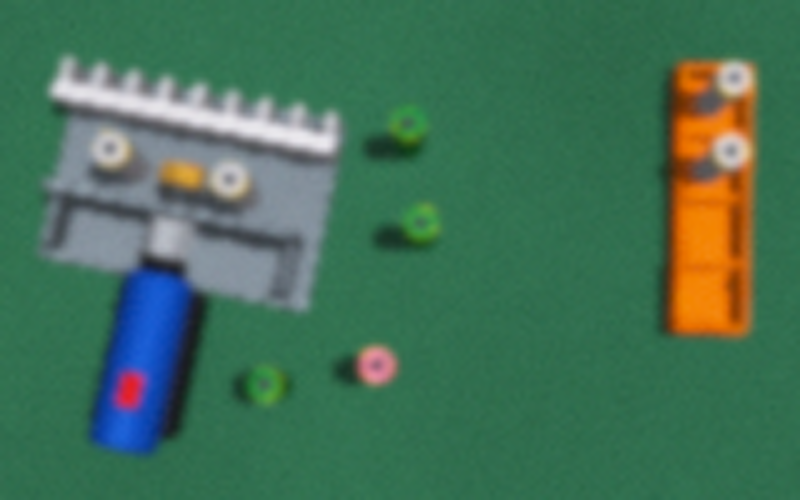

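View pics/c2.png

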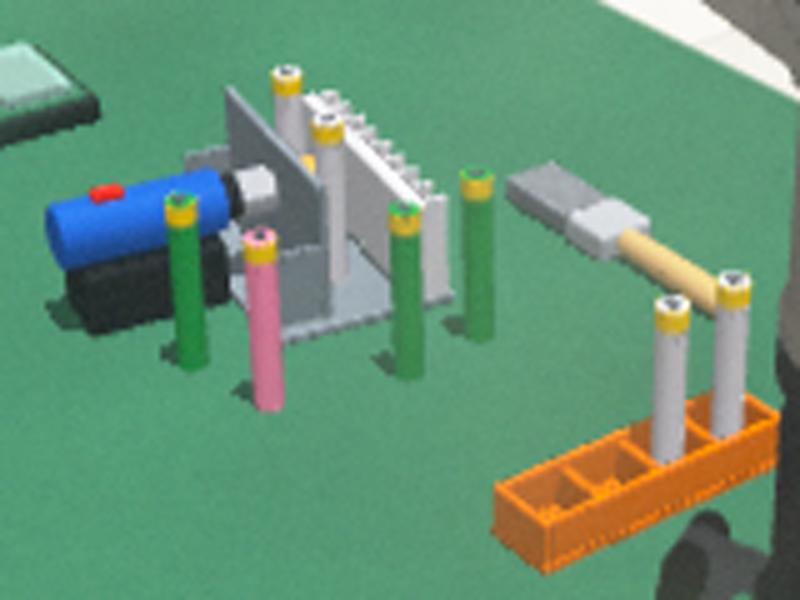

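Only two grey pillars stand in the gap, one on each side of the brass. The green (three) and pink pillars stand free in front and to the right. Now I'll take precise positions.

Run:
```python
from h import *
f=grab('top');im=f['img'].astype(int);hsv=cv2.cvtColor(f['img'],cv2.COLOR_RGB2HSV)
org=cv2.inRange(hsv,(5,180,120),(18,255,255));org[:,:280]=0;org[:,345:]=0
w=((im.min(2)>175)).astype(np.uint8)*255; w[:160]=0;w[260:]=0
n,l,st,ce=cv2.connectedComponentsWithStats(w)
for i in range(1,n):
    if st[i,4]>8: print(st[i],ce[i].round(1),plane(f,*ce[i],.115)[:2].round(4))
c=max(cv2.findContours(org,0,1)[0],key=cv2.contourArea)
r=cv2.minAreaRect(c);print(r,[plane(f,*p,.032)[:2].round(4) for p in cv2.boxPoints(r)])
br=cv2.inRange(hsv,(12,120,110),(28,255,255));br[:,:200]=0;br[:,228:]=0;br[:180]=0;br[210:]=0
ys,xs=np.nonzero(br);print(len(xs),xs.min(),xs.max(),ys.min(),ys.max(),plane(f,xs.mean(),ys.mean(),.072))
# side-view tops
g=grab('side');hs=cv2.cvtColor(g['img'],cv2.COLOR_RGB2HSV)
y=cv2.inRange(hs,(20,120,120),(32,255,255));n,l,st,ce=cv2.connectedComponentsWithStats(y)
for i in range(1,n):
    if st[i,4]>8 and 140<ce[i][1]<270 : print('side',st[i],ce[i].round(1))
```

```text
[320 173   4   5  12] [321.5 175. ] [ 0.6529 -0.1672]
[186 175  56  15 240] [214.2 182.2] [0.629  0.1401]
[194 187   6   5  19] [196.1 189.1] [0.6087 0.1914]
[319 188   4   5  12] [320.2 189.9] [ 0.6097 -0.1633]
[218 193   6   5  20] [220.4 194.8] [0.5928 0.1215]
[206 205   5   5  19] [208. 207.] [0.5578 0.1562]
((316.7983703613281, 199.57330322265625), (15.485066413879395, 53.14243698120117), 1.2730300426483154) [array([ 0.5091, -0.1386]), array([ 0.6718, -0.1427]), array([ 0.6712, -0.1903]), array([ 0.5085, -0.1854])]
31 208 215 193 197 [0.59704541 0.15305106 0.072     ]
side [215 161   5   3  15] [217. 162.]
side [223 170   6   4  18] [225.7 171.7]
side [252 181   6   4  20] [254.8 182.4]
side [193 186   6   4  19] [195.6 187.7]
side [238 188   6   4  20] [240.5 189.5]
side [209 193   6   5  19] [211.6 195.4]
side [303 202   7   5  26] [306.  204.2]
side [291 207   7   5  26] [294.2 209.1]
```

Call:
{"op": "send_rows", "data": {"motion": [{"dp": [0.022,0.057,0.002],"rot": [0,0,-0.048],"grip": 0.05},{"dp": [0.022,0.057,0.002],"rot": [0,0,-0.048],"grip": 0.05},{"dp": [0.022,0.057,0],"rot": [0,0,-0.048],"grip": 0.05},{"dp": [0.022,0.057,0],"rot": [0,0,-0.048],"grip": 0.05},{"dp": [0.022,0.057,0],"rot": [0,0,-0.048],"grip": 0.05},{"dp": [0.022,0.057,0],"rot": [0,0,-0.048],"grip": 0.05},{"dp": [0.022,0.057,0],"rot": [0,0,-0.048],"grip": 0.05},{"dp": [0.022,0.057,0],"rot": [0,0,-0.048],"grip": 0.05},{"dp": [0.022,0.057,0],"rot": [0,0,-0.048],"grip": 0.05},{"dp": [0.022,0.057,0],"rot": [0,0,-0.048],"grip": 0.05},{"dp": [0.022,0.057,0],"rot": [0,0,-0.048],"grip": 0.05},{"dp": [0.022,0.057,0],"rot": [0,0,-0.048],"grip": 0.05}], "grip_force": 40}}

```text
clock: 1.75
tcp_pos: [0.5605, 0.09, 0.236]
orientation: [2.045, -2.384, 0.007]
contact_force: [1.5, -1.0, 0.7]
grip_width: 0.0497
```

Call:
{"op": "send_rows", "data": {"motion": [{"dp": [0.0315,0.0315,0],"rot": [0,0,-0.07],"grip": 0.05},{"dp": [0,0,-0.04],"rot": [0,0,0],"grip": 0.05},{"dp": [0,0,-0.03],"rot": [0,0,0],"grip": 0.05},{"dp": [0,0,-0.01],"rot": [0,0,0],"grip": 0.05}]}}

```text
clock: 2.25
tcp_pos: [0.5942, 0.1312, 0.155]
orientation: [-1.966, 2.443, -0.006]
contact_force: [-0.2, 0.9, 0.3]
grip_width: 0.0503
```

Run:
```python
from h import *
o=get_obs();print(o['tcp_pos'],o['orientation'])
f=grab('side');i=f['img'][:,:,::-1];b=cv2.resize(i[100:220,150:310],None,fx=5,fy=5,interpolation=cv2.INTER_CUBIC);cv2.imwrite('pics/d1.png',b)
for X in([.592,.1215,.116],[.608,.191,.116],[.592,.1215,.006]):print(proj(f,X).round(1))
```

```text
[0.59422021 0.13115214 0.15504494] [-1.96636211  2.44332652 -0.00566478]
[225.2 168.4]
[216.6 159. ]
[226.6 200.2]
```

View pics/d1.png

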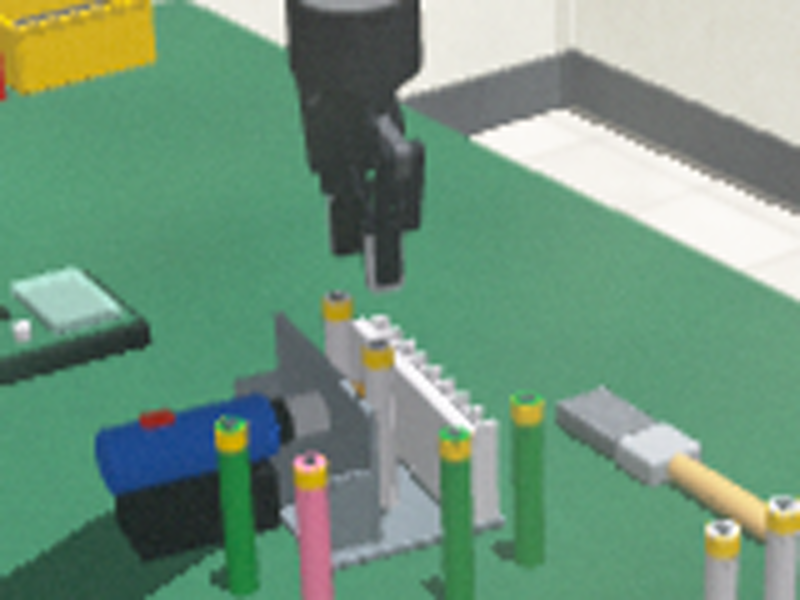

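Both pillars' predicted points match the side picture: b's top is at (225.5,169). The open fingers are above it, about 10 mm too far along +y, so I'll correct that and descend.

Call:
{"op": "send_rows", "data": {"motion": [{"dp": [-0.002,-0.0095,0],"rot": [0,0,0],"grip": 0.05},{"dp": [0,0,0],"rot": [0,0,0],"grip": 0.05},{"dp": [0,0,-0.03],"rot": [0,0,0],"grip": 0.05},{"dp": [0,0,-0.03],"rot": [0,0,0],"grip": 0.05},{"dp": [0,0,-0.008],"rot": [0,0,0],"grip": 0.05},{"dp": [0,0,0],"rot": [0,0,0],"grip": 0.05}]}}

```text
clock: 3.05
tcp_pos: [0.5966, 0.1194, 0.0926]
orientation: [-1.955, 2.44, -0.015]
contact_force: [-0.9, 0.1, 0.2]
grip_width: 0.0501
```

Call:
{"op": "send_rows", "data": {"motion": [{"dp": [-0.0045,0.002,-0.009],"rot": [0,0,0],"grip": 0.05},{"dp": [0,0,0],"rot": [0,0,0],"grip": 0.05},{"dp": [0,0,0],"rot": [0,0,0],"grip": 0.03},{"dp": [0,0,0],"rot": [0,0,0],"grip": 0.012},{"dp": [0,0,0],"rot": [0,0,0],"grip": 0.005},{"dp": [0,0,0],"rot": [0,0,0],"grip": 0.005}]}}

```text
clock: 3.8
tcp_pos: [0.5937, 0.1221, 0.0862]
orientation: [-1.952, 2.437, -0.018]
contact_force: [0.1, 0.2, -0.7]
grip_width: 0.0168
```

Call:
{"op": "send_rows", "data": {"motion": [{"dp": [0,0,0.02],"rot": [0,0,0],"grip": 0.005},{"dp": [0,0,0.045],"rot": [0,0,0],"grip": 0.005},{"dp": [0,0,0.045],"rot": [0,0,0],"grip": 0.005},{"dp": [0,0,0.03],"rot": [0,0,0],"grip": 0.005},{"dp": [0,0,0.01],"rot": [0,0,0],"grip": 0.005},{"dp": [-0.002,-0.025,0],"rot": [0,0,0.02],"grip": 0.005},{"dp": [-0.004,-0.045,0],"rot": [0,0,0.036],"grip": 0.005},{"dp": [-0.004,-0.045,0],"rot": [0,0,0.036],"grip": 0.005},{"dp": [-0.004,-0.045,0],"rot": [0,0,0.036],"grip": 0.005},{"dp": [-0.004,-0.045,0],"rot": [0,0,0.036],"grip": 0.005},{"dp": [-0.004,-0.035,0],"rot": [0,0,0.03],"grip": 0.005},{"dp": [-0.002,-0.02,0],"rot": [0,0,0],"grip": 0.005},{"dp": [0,0,0],"rot": [0,0,0],"grip": 0.005}]}}

```text
clock: 5.42
tcp_pos: [0.5607, -0.1457, 0.2295]
orientation: [-2.196, 2.236, 0.004]
contact_force: [-0.0, 0.5, -1.5]
grip_width: 0.0165
```

Run:
```python
from h import *
from scipy.spatial.transform import Rotation as Ro
o=get_obs();print(o['tcp_pos'],Ro.from_rotvec(o['orientation']).as_matrix().round(3))
f=grab('side');i=f['img'][:,:,::-1];b=cv2.resize(i[120:270,160:360],None,fx=4,fy=4,interpolation=cv2.INTER_CUBIC);cv2.imwrite('pics/d2.png',b)
```

```text
[ 0.56066553 -0.14566033  0.22949624] [[-0.018 -1.     0.004]
 [-1.     0.018  0.007]
 [-0.007 -0.004 -1.   ]]
```

View pics/d2.png

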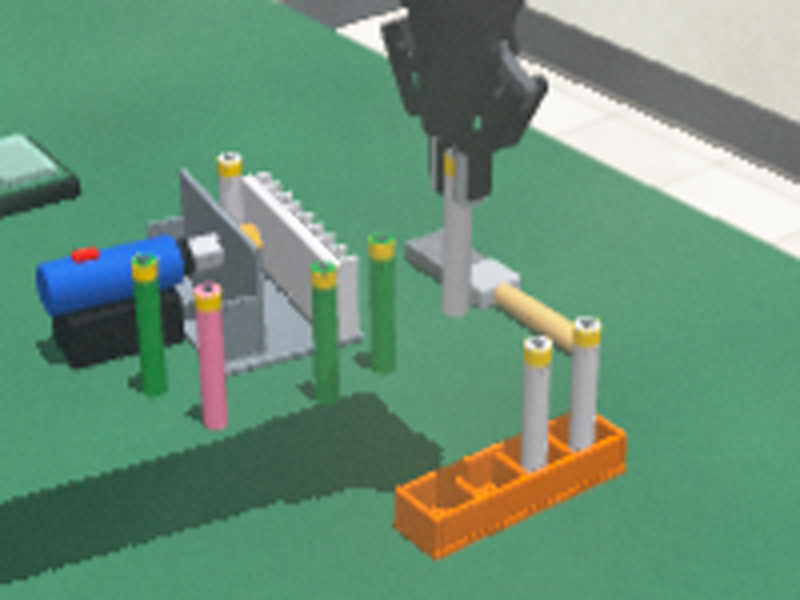

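The pillar is held upright, its foot at about (273.6,198.6). The other items are untouched. I'll align over pocket 2 and lower.

Call:
{"op": "send_rows", "data": {"motion": [{"dp": [0.0095,-0.019,0],"rot": [0,0,0],"grip": 0.005},{"dp": [0,0,-0.03],"rot": [0,0,0],"grip": 0.005},{"dp": [0,0,-0.04],"rot": [0,0,0],"grip": 0.005},{"dp": [0,0,-0.01],"rot": [0,0,0],"grip": 0.005},{"dp": [0,0,0],"rot": [0,0,0],"grip": 0.005}]}}

```text
clock: 6.1
tcp_pos: [0.5749, -0.1616, 0.1481]
orientation: [-2.204, 2.224, 0.001]
contact_force: [-0.3, -0.3, -0.2]
grip_width: 0.017
```

Run:
```python
from h import *
p=get_obs()['tcp_pos'];print(p)
f=grab('side');im=f['img'];ft=p[2]-.080
print('foot pred',proj(f,[p[0],p[1],ft]).round(1),'pocket2',proj(f,[.570,-.1645,.032]).round(1),'rim ends',proj(f,[.508,-.163,.032]).round(1),proj(f,[.672,-.167,.032]).round(1))
i=im[:,:,::-1];b=cv2.resize(i[160:260,240:340],None,fx=6,fy=6,interpolation=cv2.INTER_CUBIC);cv2.imwrite('pics/d3.png',b)
```

```text
[ 0.5749372  -0.16155983  0.14814283]
foot pred [282.4 224.8] pocket2 [281.5 237.4] rim ends [262.7 245.8] [310.4 224.5]
```

View pics/d3.png

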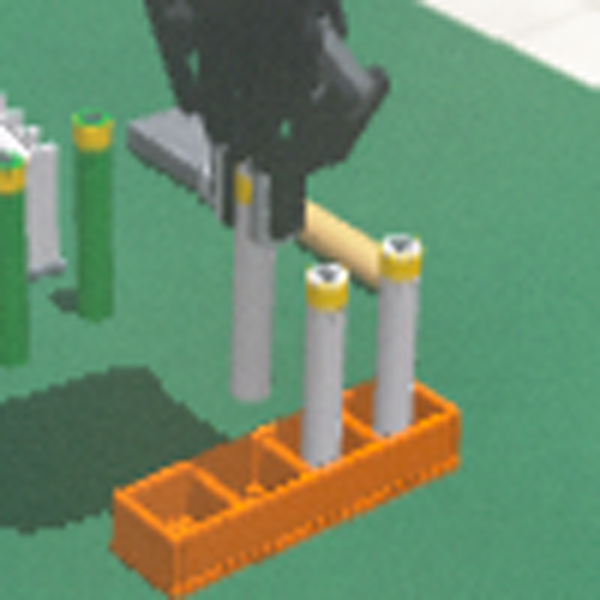

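The foot is at (281.6,225.2), right over pocket 2 (rim centre about (282,238)). I'll make the small correction and lower.

Call:
{"op": "send_rows", "data": {"motion": [{"dp": [-0.004,-0.004,0],"rot": [0,0,0],"grip": 0.005},{"dp": [0,0,0],"rot": [0,0,0],"grip": 0.005},{"dp": [0,0,-0.025],"rot": [0,0,0],"grip": 0.005},{"dp": [0,0,-0.02],"rot": [0,0,0],"grip": 0.005},{"dp": [0,0,-0.005],"rot": [0,0,0],"grip": 0.005},{"dp": [0,0,0],"rot": [0,0,0],"grip": 0.005}]}}

```text
clock: 6.9
tcp_pos: [0.5749, -0.1672, 0.1042]
orientation: [-2.198, 2.22, -0.015]
contact_force: [-0.8, -0.2, -0.9]
grip_width: 0.0166
```

Call:
{"op": "send_rows", "data": {"motion": [{"dp": [-0.005,0.002,-0.005],"rot": [0,0,0],"grip": 0.005},{"dp": [-0.001,0,-0.008],"rot": [0,0,0],"grip": 0.005},{"dp": [-0.001,0,-0.003],"rot": [0,0,0],"grip": 0.005},{"dp": [0,0,0],"rot": [0,0,0],"grip": 0.005}]}}

```text
clock: 7.4
tcp_pos: [0.5684, -0.1653, 0.089]
orientation: [-2.197, 2.219, -0.019]
contact_force: [1.0, -0.6, -0.3]
grip_width: 0.0167
```

Call:
{"op": "send_rows", "data": {"motion": [{"dp": [0,0,-0.003],"rot": [0,0,0],"grip": 0.005},{"dp": [0,0,-0.001],"rot": [0,0,0],"grip": 0.005},{"dp": [0,0,0],"rot": [0,0,0],"grip": 0.005}]}}

```text
clock: 7.78
tcp_pos: [0.569, -0.1654, 0.0852]
orientation: [-2.197, 2.219, -0.02]
contact_force: [-0.1, -0.9, -0.6]
grip_width: 0.0169
```

Call:
{"op": "send_rows", "data": {"motion": [{"dp": [0,0,0],"rot": [0,0,0],"grip": 0.022},{"dp": [0,0,0],"rot": [0,0,0],"grip": 0.03},{"dp": [0,0,0],"rot": [0,0,0],"grip": 0.05},{"dp": [0,0,0],"rot": [0,0,0],"grip": 0.05},{"dp": [0,0,0.02],"rot": [0,0,0],"grip": 0.05},{"dp": [0,0,0.04],"rot": [0,0,0],"grip": 0.05},{"dp": [0,0,0.04],"rot": [0,0,0],"grip": 0.05},{"dp": [0,0.04,0.01],"rot": [0,0,-0.02],"grip": 0.05},{"dp": [0.006,0.055,0],"rot": [0,0,-0.035],"grip": 0.05},{"dp": [0.006,0.055,0],"rot": [0,0,-0.035],"grip": 0.05},{"dp": [0.006,0.055,0],"rot": [0,0,-0.035],"grip": 0.05},{"dp": [0.006,0.055,0],"rot": [0,0,-0.035],"grip": 0.05},{"dp": [0.006,0.05,0],"rot": [0,0,-0.03],"grip": 0.05},{"dp": [0.004,0.025,0],"rot": [0,0,0],"grip": 0.05},{"dp": [0,0,0],"rot": [0,0,0],"grip": 0.05}]}}

```text
clock: 9.65
tcp_pos: [0.6017, 0.1789, 0.2001]
orientation: [-1.963, 2.427, -0.025]
contact_force: [-0.0, -0.4, -0.2]
grip_width: 0.0503
```

```bash
cat >> h.py <<'E'
from scipy.spatial.transform import Rotation as Ro
def pose():
    o=get_obs();M=Ro.from_rotvec(o['orientation']).as_matrix()
    print('t',o['clock'],'p',o['tcp_pos'].round(4),'jaw',np.degrees(np.arctan2(M[1,0],M[0,0])).round(1),'z',M[:,2].round(3),'F',o['contact_force'].round(1),'w',round(o['grip_width'],4),'j',o['joints'].round(2))
E
python3 - <<'E'
from h import *
pose()
f=grab('side');i=f['img'][:,:,::-1];b=cv2.resize(i[140:260,190:350],None,fx=5,fy=5,interpolation=cv2.INTER_CUBIC);cv2.imwrite('pics/d4.png',b)
E
```

```text
t 9.65 p [0.6017 0.1789 0.2001] jaw -102.1 z [ 0.026  0.    -1.   ] F [-0.  -0.4 -0.2] w 0.0503 j [-0.2   0.43 -0.26  1.71  0.14  0.99 -2.29]
```

View pics/d4.png

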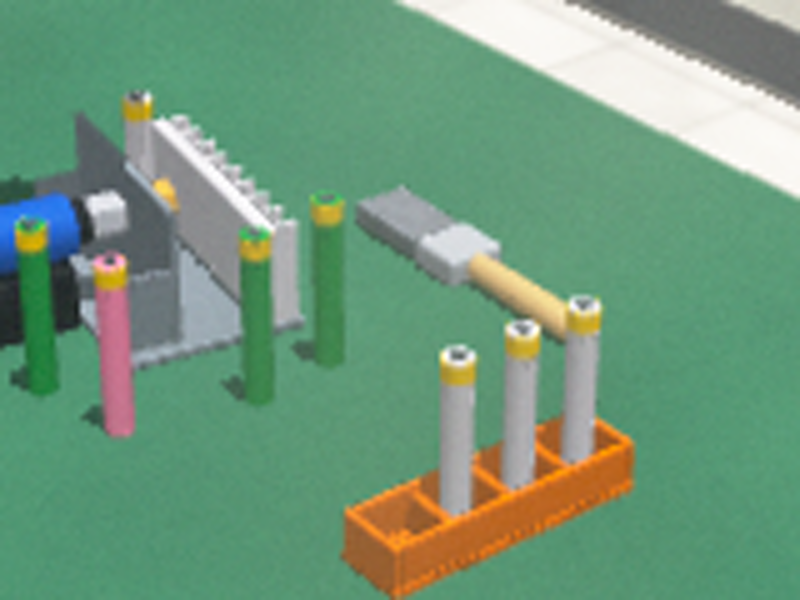

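Pillar b stands upright in pocket 2 at about (281,240), and the mates are unmoved. Next is pillar a.

Call:
{"op": "send_rows", "data": {"motion": [{"dp": [0.005,0.011,0],"rot": [0,0.024,0],"grip": 0.05},{"dp": [0,0,0],"rot": [0,0,0],"grip": 0.05},{"dp": [0,0,-0.03],"rot": [0,0,0],"grip": 0.05},{"dp": [0,0,-0.035],"rot": [0,0,0],"grip": 0.05},{"dp": [0,0,-0.005],"rot": [0,0,0],"grip": 0.05},{"dp": [0,0,0],"rot": [0,0,0],"grip": 0.05}]}}

```text
clock: 10.45
tcp_pos: [0.6081, 0.1753, 0.1301]
orientation: [1.957, -2.457, 0.012]
contact_force: [1.2, -0.1, 0.4]
grip_width: 0.0498
```

Call:
{"op": "send_rows", "data": {"motion": [{"dp": [0,0.0155,0],"rot": [0,0,0],"grip": 0.05},{"dp": [0,0,0],"rot": [0,0,0],"grip": 0.05},{"dp": [0,0,0],"rot": [0,0,0],"grip": 0.05}]}}

```text
clock: 10.82
tcp_pos: [0.6098, 0.1926, 0.1335]
orientation: [-1.955, 2.454, -0.015]
contact_force: [0.8, 0.4, 0.8]
grip_width: 0.0504
```

Run:
```python
from h import *
pose()
```

```text
t 10.825 p [0.6098 0.1926 0.1335] jaw -102.9 z [ 0.009 -0.005 -1.   ] F [0.8 0.4 0.8] w 0.0504 j [-0.23  0.53 -0.24  1.72  0.17  0.9  -2.34]
```

Call:
{"op": "send_rows", "data": {"motion": [{"dp": [-0.001,0,-0.025],"rot": [0,0,0],"grip": 0.05},{"dp": [-0.001,0,-0.015],"rot": [0,0,0],"grip": 0.05},{"dp": [-0.001,0,-0.005],"rot": [0,0,0],"grip": 0.05},{"dp": [0,0,0],"rot": [0,0,0],"grip": 0.05}]}}

```text
clock: 11.32
tcp_pos: [0.6079, 0.1932, 0.0892]
orientation: [-1.953, 2.451, -0.017]
contact_force: [0.8, -0.0, 0.3]
grip_width: 0.0501
```

Call:
{"op": "send_rows", "data": {"motion": [{"dp": [0,-0.002,-0.004],"rot": [0,0,0],"grip": 0.05},{"dp": [0,0,0],"rot": [0,0,0],"grip": 0.035},{"dp": [0,0,0],"rot": [0,0,0],"grip": 0.012},{"dp": [0,0,0],"rot": [0,0,0],"grip": 0.005},{"dp": [0,0,0],"rot": [0,0,0],"grip": 0.005}]}}

```text
clock: 11.95
tcp_pos: [0.6089, 0.1913, 0.0864]
orientation: [-1.951, 2.45, -0.018]
contact_force: [-0.2, 1.6, -0.1]
grip_width: 0.0169
```

Call:
{"op": "send_rows", "data": {"motion": [{"dp": [0,0,0.02],"rot": [0,0,0],"grip": 0.005},{"dp": [0,0,0.045],"rot": [0,0,0],"grip": 0.005},{"dp": [0,0,0.045],"rot": [0,0,0],"grip": 0.005},{"dp": [0,0,0.035],"rot": [0,0,0],"grip": 0.005},{"dp": [0,0,0.008],"rot": [0,0,0],"grip": 0.005},{"dp": [-0.003,-0.025,0],"rot": [0,0,0.02],"grip": 0.005},{"dp": [-0.009,-0.045,0],"rot": [0,0,0.028],"grip": 0.005},{"dp": [-0.011,-0.05,0],"rot": [0,0,0.028],"grip": 0.005},{"dp": [-0.011,-0.05,0],"rot": [0,0,0.028],"grip": 0.005},{"dp": [-0.011,-0.05,0],"rot": [0,0,0.028],"grip": 0.005},{"dp": [-0.011,-0.05,0],"rot": [0,0,0.028],"grip": 0.005},{"dp": [-0.01,-0.04,0],"rot": [0,0,0.028],"grip": 0.005},{"dp": [-0.005,-0.025,0],"rot": [0,0,0.01],"grip": 0.005},{"dp": [0,-0.005,0],"rot": [0,0,0],"grip": 0.005},{"dp": [0,0,0],"rot": [0,0,0],"grip": 0.005}]}}

```text
clock: 13.82
tcp_pos: [0.5284, -0.1561, 0.2468]
orientation: [-2.195, 2.234, -0.006]
contact_force: [-1.6, 1.0, -0.6]
grip_width: 0.0171
```

Run:
```python
from h import *
pose()
```

```text
t 13.825 p [ 0.5284 -0.1561  0.2468] jaw -91.0 z [ 0.009  0.004 -1.   ] F [-1.6  1.  -0.6] w 0.0171 j [ 0.32  0.26 -0.17  1.83  0.04  1.04 -1.46]
```

Call:
{"op": "send_rows", "data": {"motion": [{"dp": [0.001,-0.007,-0.01],"rot": [0,0,0],"grip": 0.005},{"dp": [0,0,-0.035],"rot": [0,0,0],"grip": 0.005},{"dp": [0,0,-0.04],"rot": [0,0,0],"grip": 0.005},{"dp": [0,0,-0.015],"rot": [0,0,0],"grip": 0.005},{"dp": [0,0,0],"rot": [0,0,0],"grip": 0.005},{"dp": [0,0,0],"rot": [0,0,0],"grip": 0.005}]}}

```text
clock: 14.58
tcp_pos: [0.5323, -0.1578, 0.1441]
orientation: [-2.203, 2.222, -0.007]
contact_force: [-0.5, 0.1, 0.1]
grip_width: 0.0167
```

Run:
```python
from h import *
pose()
f=grab('side');i=f['img'][:,:,::-1];b=cv2.resize(i[160:260,240:340],None,fx=6,fy=6,interpolation=cv2.INTER_CUBIC);cv2.imwrite('pics/d5.png',b)
```

```text
t 14.575 p [ 0.5323 -0.1578  0.1441] jaw -90.5 z [ 0.012  0.005 -1.   ] F [-0.5  0.1  0.1] w 0.0167 j [ 0.31  0.38 -0.17  1.93  0.07  0.83 -1.47]
```

View pics/d5.png

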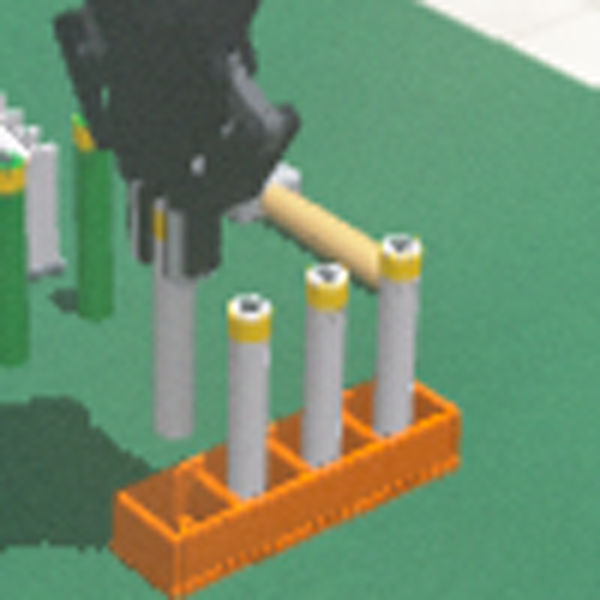

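The foot at crop (175,430), px (269,231.5), is above pocket 1. It needs about -6 mm in y.

Call:
{"op": "send_rows", "data": {"motion": [{"dp": [-0.002,-0.0065,0],"rot": [0,0,0],"grip": 0.005},{"dp": [0,0,0],"rot": [0,0,0],"grip": 0.005},{"dp": [-0.001,0,-0.015],"rot": [0,0,0],"grip": 0.005},{"dp": [-0.001,0,-0.01],"rot": [0,0,0],"grip": 0.005},{"dp": [0,0,0],"rot": [0,0,0],"grip": 0.005}]}}

```text
clock: 15.25
tcp_pos: [0.5291, -0.1654, 0.1195]
orientation: [-2.201, 2.221, -0.013]
contact_force: [0.2, 0.7, -0.6]
grip_width: 0.0169
```

Call:
{"op": "send_rows", "data": {"motion": [{"dp": [0,0.001,-0.015],"rot": [0,0,0],"grip": 0.005},{"dp": [-0.001,0,-0.01],"rot": [0,0,0],"grip": 0.005},{"dp": [-0.001,0,-0.003],"rot": [0,0,0],"grip": 0.005},{"dp": [0,0,0],"rot": [0,0,0],"grip": 0.005}]}}

```text
clock: 15.75
tcp_pos: [0.5267, -0.164, 0.0889]
orientation: [-2.202, 2.221, -0.011]
contact_force: [0.0, 0.5, -0.8]
grip_width: 0.017
```

Call:
{"op": "send_rows", "data": {"motion": [{"dp": [0.001,0,-0.003],"rot": [0,0,0],"grip": 0.005},{"dp": [0,0,-0.001],"rot": [0,0,0],"grip": 0.005},{"dp": [0,0,0],"rot": [0,0,0],"grip": 0.005}]}}

```text
clock: 16.12
tcp_pos: [0.5285, -0.1641, 0.0854]
orientation: [-2.201, 2.221, -0.013]
contact_force: [-1.0, 0.2, -1.3]
grip_width: 0.0169
```

Call:
{"op": "send_rows", "data": {"motion": [{"dp": [0,0,0],"rot": [0,0,0],"grip": 0.022},{"dp": [0,0,0],"rot": [0,0,0],"grip": 0.03},{"dp": [0,0,0],"rot": [0,0,0],"grip": 0.05},{"dp": [0,0,0],"rot": [0,0,0],"grip": 0.05},{"dp": [0,0,0.02],"rot": [0,0,0],"grip": 0.05},{"dp": [0,0,0.04],"rot": [0,0,0],"grip": 0.05},{"dp": [0,0,0.04],"rot": [0,0,0],"grip": 0.05},{"dp": [0,0.03,0.01],"rot": [0,0,-0.03],"grip": 0.05},{"dp": [0.004,0.045,0],"rot": [0,0,-0.04],"grip": 0.05},{"dp": [0.004,0.045,0],"rot": [0,0,-0.04],"grip": 0.05},{"dp": [0.004,0.02,0],"rot": [0,0,-0.04],"grip": 0.05},{"dp": [0,0,0],"rot": [0,0,0],"grip": 0.05}]}}

```text
clock: 17.62
tcp_pos: [0.5403, -0.021, 0.2003]
orientation: [-2.02, 2.385, -0.018]
contact_force: [-0.0, -0.1, 0.2]
grip_width: 0.0498
```

Run:
```python
from h import *
pose()
f=grab('top');g=grab('side')
a=cv2.resize(f['img'][160:240,170:330,::-1],None,fx=5,fy=5,interpolation=cv2.INTER_CUBIC)[:,:800]
b=cv2.resize(g['img'][140:260,190:350,::-1],(600*4//5,450*4//5),interpolation=cv2.INTER_CUBIC)
c=np.zeros((600,800,3),np.uint8);c[:230]=a[40:270];c[235:595,:480]=b;cv2.imwrite('pics/e1.png',c)
hsv=cv2.cvtColor(f['img'],cv2.COLOR_RGB2HSV)
br=cv2.inRange(hsv,(10,110,90),(28,255,255));m=np.zeros_like(br);m[180:212,198:230]=br[180:212,198:230]
ys,xs=np.nonzero(m);print(len(xs),xs.min(),xs.max(),ys.min(),ys.max(),plane(f,xs.mean(),ys.mean(),.073).round(4))
r=cv2.minAreaRect(np.c_[xs,ys].astype(np.float32));print(r)
w=(f['img'].astype(int).min(2)>175).astype(np.uint8);w[:165]=0;w[200:]=0;w[:,:180]=0;w[:,250:]=0
ys,xs=np.nonzero(w);r=cv2.minAreaRect(np.c_[xs,ys].astype(np.float32));print('wall',r,[plane(f,*p,.072)[:2].round(3) for p in cv2.boxPoints(r)])
hs=cv2.cvtColor(g['img'],cv2.COLOR_RGB2HSV);y=cv2.inRange(hs,(12,110,110),(32,255,255));n,l,st,ce=cv2.connectedComponentsWithStats(y)
for i in range(1,n):
    if st[i,4]>4 and 150<ce[i][1]<200 and ce[i][0]<240: print('side',st[i],ce[i].round(1))
print(proj(g,[.599,.155,.072]))
```

```text
t 17.625 p [ 0.5403 -0.021   0.2003] jaw -99.5 z [ 0.02   0.002 -1.   ] F [-0.  -0.1  0.2] w 0.0498 j [ 0.1   0.29 -0.21  1.91  0.07  0.92 -1.88]
34 207 215 193 197 [0.5969 0.1526 0.073 ]
((211.0, 195.0), (4.0, 8.0), 90.0)
wall ((213.75001525878906, 181.25), (56.481449127197266, 6.471832275390625), 11.309932708740234) [array([0.644, 0.231]), array([0.663, 0.227]), array([0.631, 0.062]), array([0.612, 0.066])]
side [220 176   5   6  14] [222.6 177.7]
side [193 186   6   4  20] [195.6 187.6]
side [209 193   7   5  25] [211.8 195.3]
[221.40149462 176.67748653]
```

View pics/e1.png

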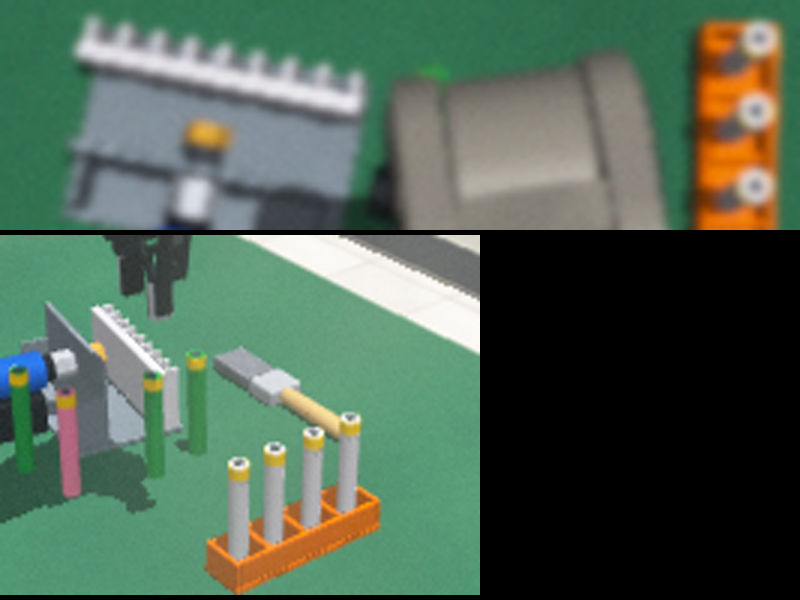

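All four tray pockets are filled and upright. The brass head in the top view is at (211,195), so the bolt is at about (0.599, 0.155), which agrees with the wall and pillar geometry. Now the approach.

Call:
{"op": "send_rows", "data": {"motion": [{"dp": [0.01,0.03,0],"rot": [0,0.005,-0.02],"grip": 0.05},{"dp": [0.015,0.045,0],"rot": [0,0.005,-0.02],"grip": 0.05},{"dp": [0.015,0.045,0],"rot": [0,0.005,-0.02],"grip": 0.05},{"dp": [0.01,0.03,0],"rot": [0,0.005,0],"grip": 0.05},{"dp": [0.005,0.015,0],"rot": [0,0,0],"grip": 0.05},{"dp": [0,0,0],"rot": [0,0,0],"grip": 0.05},{"dp": [0,0,0],"rot": [0,0,0],"grip": 0.05}]}}

```text
clock: 18.6
tcp_pos: [0.5965, 0.1295, 0.1988]
orientation: [1.925, -2.473, 0.005]
contact_force: [0.2, -0.3, 0.7]
grip_width: 0.05
```

Run:
```python
from h import *
pose()
```

```text
t 18.6 p [0.5965 0.1295 0.1988] jaw -104.2 z [-0.004 -0.007 -1.   ] F [ 0.2 -0.3  0.7] w 0.05 j [-0.14  0.42 -0.23  1.73  0.12  1.01 -2.24]
```

Call:
{"op": "send_rows", "data": {"motion": [{"dp": [0.003,0.0255,0],"rot": [0,0,0.02],"grip": 0.05},{"dp": [0,0,0],"rot": [0,0,0],"grip": 0.05},{"dp": [0,0,-0.03],"rot": [0,0,0],"grip": 0.05},{"dp": [0,0,-0.035],"rot": [0,0,0],"grip": 0.05},{"dp": [0,0,-0.01],"rot": [0,0,0],"grip": 0.05},{"dp": [0,0,0],"rot": [0,0,0],"grip": 0.05}]}}

```text
clock: 19.35
tcp_pos: [0.6006, 0.1536, 0.124]
orientation: [1.949, -2.457, 0.009]
contact_force: [0.4, -0.4, -0.3]
grip_width: 0.0501
```

Run:
```python
from h import *
pose()
```

```text
t 19.35 p [0.6006 0.1536 0.124 ] jaw -103.2 z [-0.001 -0.008 -1.   ] F [ 0.4 -0.4 -0.3] w 0.0501 j [-0.19  0.51 -0.23  1.77  0.15  0.88 -2.28]
```

Call:
{"op": "send_rows", "data": {"motion": [{"dp": [-0.001,0.001,-0.02],"rot": [0,0,0],"grip": 0.05},{"dp": [-0.001,0,-0.02],"rot": [0,0,0],"grip": 0.05},{"dp": [-0.001,0,-0.005],"rot": [0,0,0],"grip": 0.05},{"dp": [0,0,0],"rot": [0,0,0],"grip": 0.05}]}}

```text
clock: 19.85
tcp_pos: [0.5993, 0.1553, 0.0794]
orientation: [1.951, -2.461, 0.012]
contact_force: [0.8, 0.4, 0.6]
grip_width: 0.0499
```

Call:
{"op": "send_rows", "data": {"motion": [{"dp": [-0.001,0,-0.015],"rot": [0,0,0],"grip": 0.05},{"dp": [-0.001,0,-0.015],"rot": [0,0,0],"grip": 0.05},{"dp": [0,0,-0.006],"rot": [0,0,0],"grip": 0.05},{"dp": [0,0,0],"rot": [0,0,0],"grip": 0.05}]}}

```text
clock: 20.35
tcp_pos: [0.5976, 0.1554, 0.0416]
orientation: [-1.951, 2.462, -0.013]
contact_force: [0.3, 0.7, 0.4]
grip_width: 0.0499
```

Call:
{"op": "send_rows", "data": {"motion": [{"dp": [0.001,0,-0.001],"rot": [0,0,0],"grip": 0.034},{"dp": [0,0,0],"rot": [0,0,0],"grip": 0.03},{"dp": [0,0,0],"rot": [0,0,0],"grip": 0.027},{"dp": [0,0,0],"rot": [0,0,0],"grip": 0.027}], "grip_force": 40}}

```text
clock: 20.85
tcp_pos: [0.5986, 0.1532, 0.0409]
orientation: [1.948, -2.462, 0.015]
contact_force: [-0.8, -1.0, -0.5]
grip_width: 0.027
```

Call:
{"op": "send_rows", "data": {"motion": [{"dp": [0,0,0],"rot": [0,0,0],"grip": 0.015},{"dp": [0,0,0],"rot": [0,0,0],"grip": 0.01},{"dp": [0,0,0],"rot": [0,0,0],"grip": 0.01},{"dp": [0,0,0],"rot": [0,0,0],"grip": 0.01},{"dp": [0,0,0],"rot": [0,0,0],"grip": 0.01}], "grip_force": 80}}

```text
clock: 21.48
tcp_pos: [0.5985, 0.1531, 0.0412]
orientation: [1.948, -2.462, 0.015]
contact_force: [-1.4, -2.2, 1.6]
grip_width: 0.0233
```

Run:
```python
from h import *
pose();print(get_obs()['moment'])
```

```text
t 21.475 p [0.5985 0.1531 0.0412] jaw -103.3 z [ 0.005 -0.009 -1.   ] F [-1.4 -2.2  1.6] w 0.0233 j [-0.21  0.62 -0.2   1.82  0.19  0.72 -2.32]
[-0.344532    0.26260534  0.05382237]
```

Call:
{"op": "send_rows", "data": {"motion": [{"dp": [0,0,0],"rot": [0,0,0],"grip": 0.01},{"dp": [0,0,0],"rot": [0,0,0],"grip": 0.01},{"dp": [0,0,0],"rot": [0,0,0],"grip": 0.01},{"dp": [0,0,0],"rot": [0,0,0],"grip": 0.01},{"dp": [0,0,0],"rot": [0,0,0],"grip": 0.01},{"dp": [0,0,0],"rot": [0,0,0],"grip": 0.01},{"dp": [0,0,0],"rot": [0,0,0],"grip": 0.01},{"dp": [0,0,0],"rot": [0,0,0],"grip": 0.01},{"dp": [0,0,0],"rot": [0,0,0],"grip": 0.01},{"dp": [0,0,0],"rot": [0,0,0],"grip": 0.01},{"dp": [0,0,0],"rot": [0,0,0],"grip": 0.01},{"dp": [0,0,0],"rot": [0,0,0],"grip": 0.01}], "grip_force": 90}}

```text
clock: 22.98
tcp_pos: [0.5986, 0.1531, 0.0413]
orientation: [1.948, -2.462, 0.015]
contact_force: [-1.5, -2.6, 0.6]
grip_width: 0.0232
```

Run:
```python
from h import *
pose();print(get_obs()['moment'])
g=grab('side');f=grab('top')
b=cv2.resize(g['img'][140:260,190:350,::-1],(800,600),interpolation=cv2.INTER_CUBIC);cv2.imwrite('pics/e2.png',b)
```

```text
t 22.975 p [0.5986 0.1531 0.0413] jaw -103.3 z [ 0.005 -0.009 -1.   ] F [-1.5 -2.6  0.6] w 0.0232 j [-0.21  0.62 -0.2   1.82  0.19  0.72 -2.32]
[-0.38423491  0.31890215  0.02273301]
```

View pics/e2.png

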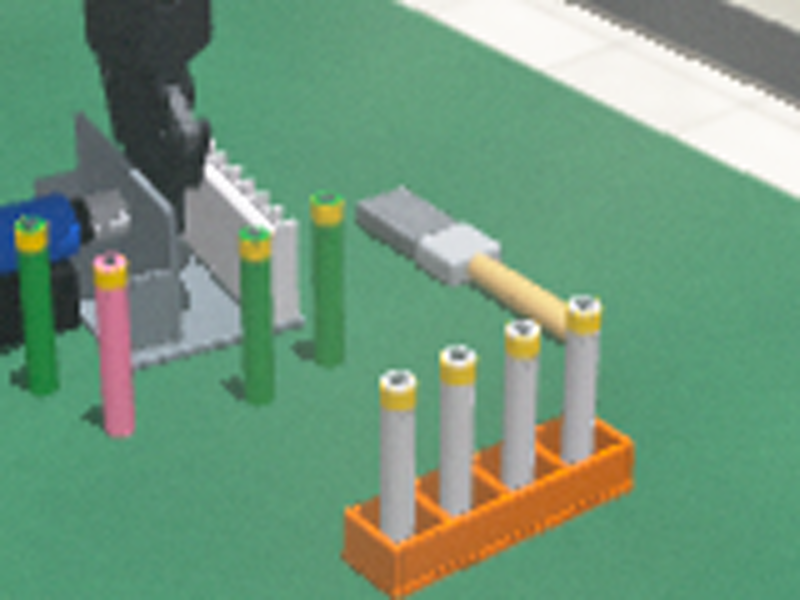

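The picture shows the fingers down in the gap on the bolt head and all four pillars upright in the tray; the green and pink pillars, brush, plate and wall look undisturbed. Over 1.5 s the opening stayed at 23.2–23.3 mm, the pose was steady and the contact force was only about 3 N.

```bash
python3 -c "
from bench import hand_in; print(hand_in())"
```

```text
the job is handed in; nothing more can be done
None
```

I moved both loose pillars into the tray, then gripped the bolt head, and I handed in at 23 s while still holding it at 90 N.

- **Pillars:** the one from the bracket's -y side is in pocket 2 and the one from the +y side is in pocket 1. The last side view shows all four pillars standing upright in the tray. The green and pink pillars and the brush look untouched. The board and adapter are outside that last view, but no move went near them.
- **Bolt:** over the last 1.5 s the finger opening held at 23.2–23.3 mm. That fits the 24 mm flats, since the gripper also read about 1 mm small on the pillars. The tool did not move, and the outside force on it was about 3 N.
- **Not confirmed:** I did not see the bolt's angle directly, because the fingers hide the head. That it has stopped is inferred from the steady opening and pose.
- **Disagreement:** my camera estimate of the bolt position was about 2 mm off in y (0.155 m, against 0.153 m where the grip settled). The tool shifted that far while the fingers closed.

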